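# Open the toy stall's display tray and set out the engines

### The job

Get the display tray ready for customers: turn all four wooden turn buttons aside, then lift the cover board out of the frame and lay it flat, handle up, in the middle of the cardboard sheet. Then stand every toy engine on its wheels down in a recess of the tray, one to a recess, all with the chimney end pointing to the tray's far side, away from you. Leave the buttons turned aside and do not disturb the dolls and the horse.

Things in the scene. Friction and masses are not known exactly. Their poses are not given: they have to be found in the camera images.
- tray: fixed flat wooden tray, 262 (its x) x 194 (its y) mm; origin: centre of its underside, on the table; +x points to its far side, away from the robot (within about 0.25 rad). Its raised frame is 28 mm high, with an opening of 210 x 142 mm, 8 mm deep, for the cover board. Below are 2 x 2 recesses, each 92 (x) x 54 (y) mm and 12 mm deep; dividers 10 and 18 mm thick, tops at 20 mm
- bay0 (a point): centre of the floor of the tray's far left recess (as seen from the robot), 8 mm above the table; axes as the tray's
- bay1 (a point): centre of the floor of the tray's far right recess (as seen from the robot), 8 mm above the table; axes as the tray's
- bay2 (a point): centre of the floor of the tray's near left recess (as seen from the robot), 8 mm above the table; axes as the tray's
- bay3 (a point): centre of the floor of the tray's near right recess (as seen from the robot), 8 mm above the table; axes as the tray's
- button0 (a joint): turn button on the tray's near frame side, upright pivot at x, y (-119, 0) mm of the tray. Bar 42 x 12 x 14 mm, top 43.5 mm above the table; long end 30 mm from pivot, short end 12. 0: long end points inwards over the board (starts within 0.2). + is anticlockwise from above; stops at +-1.65; 1.57: along the frame; frees the board beyond 1.3. Stays where left (friction 0.05 N m)
- button1 (a joint): turn button on the tray's far frame side, upright pivot at x, y (119, 0) mm of the tray. Bar 42 x 12 x 14 mm, top 43.5 mm above the table; long end 30 mm from pivot, short end 12. 0: long end points inwards over the board (starts within 0.2). + is anticlockwise from above; stops at +-1.65; 1.57: along the frame; frees the board beyond 1.3. Stays where left (friction 0.05 N m)
- button2 (a joint): turn button on the tray's left (+y) frame side, upright pivot at x, y (0, 85) mm of the tray. Bar 42 x 12 x 14 mm, top 43.5 mm above the table; long end 30 mm from pivot, short end 12. 0: long end points inwards over the board (starts within 0.2). + is anticlockwise from above; stops at +-1.65; 1.57: along the frame; frees the board beyond 1.3. Stays where left (friction 0.05 N m)
- button3 (a joint): turn button on the tray's right (-y) frame side, upright pivot at x, y (0, -85) mm of the tray. Bar 42 x 12 x 14 mm, top 43.5 mm above the table; long end 30 mm from pivot, short end 12. 0: long end points inwards over the board (starts within 0.2). + is anticlockwise from above; stops at +-1.65; 1.57: along the frame; frees the board beyond 1.3. Stays where left (friction 0.05 N m)
- cover: loose plywood cover board 206 (its x) x 138 (its y) x 8 mm, about 180 g, lying in the tray's frame at first, its x along the tray's (within 0.02 rad). Origin: centre of its underside. A bar handle stands on its middle: 60 mm along its x, 14 mm wide in y, 26 mm tall above the board
- cover_handle (a point): middle of the top of the cover board's handle, 34 mm above the board's underside
- sheet: flat cardboard sheet fixed on the table at the left, 250 (x) x 185 (y) x 4 mm; origin: centre of its underside
- engine0: loose wooden toy steam engine, about 120 g, one of four alike (None if absent): chassis and wheels 80 (its x) x 40 mm, 18 mm high; above that boiler and cab 34 mm wide, boiler to 52, cab to 64 mm high. Cab at the -x end, round chimney at the +x end. Origin: underside centre, on its wheels; starts upright on the table at the right, at any yaw
- chimney0 (a point): top of engine0's chimney, 26 mm ahead of its middle, 74 mm above its underside
- engine1: loose wooden toy steam engine, about 120 g, one of four alike (None if absent): chassis and wheels 80 (its x) x 40 mm, 18 mm high; above that boiler and cab 34 mm wide, boiler to 52, cab to 64 mm high. Cab at the -x end, round chimney at the +x end. Origin: underside centre, on its wheels; starts upright on the table at the right, at any yaw
- chimney1 (a point): top of engine1's chimney, 26 mm ahead of its middle, 74 mm above its underside
- engine2: loose wooden toy steam engine, about 120 g, one of four alike (None if absent): chassis and wheels 80 (its x) x 40 mm, 18 mm high; above that boiler and cab 34 mm wide, boiler to 52, cab to 64 mm high. Cab at the -x end, round chimney at the +x end. Origin: underside centre, on its wheels; starts upright on the table at the right, at any yaw
- chimney2 (a point): top of engine2's chimney, 26 mm ahead of its middle, 74 mm above its underside
- engine3: loose wooden toy steam engine, about 120 g, one of four alike (None if absent): chassis and wheels 80 (its x) x 40 mm, 18 mm high; above that boiler and cab 34 mm wide, boiler to 52, cab to 64 mm high. Cab at the -x end, round chimney at the +x end. Origin: underside centre, on its wheels; starts upright on the table at the right, at any yaw
- chimney3 (a point): top of engine3's chimney, 26 mm ahead of its middle, 74 mm above its underside
- doll0: bystander: blue peg doll, 26 mm across, 61 mm high, beyond the tray; origin: underside centre
- doll1: bystander: red peg doll, same size, beyond the tray; origin: underside centre
- horse: bystander: wooden toy horse 80 mm long, 87 mm high, beyond the sheet; origin: between its hooves
Mind the look-alikes: they are no part of the job. What is shaped like the engine0 but blue or green is not meant.

How it is judged:
By the outcome, as a careful person would: the job done as asked, in the order asked, and still so for the second after the job is handed in, with the robot touching nothing.
Of engine0, engine1, engine2, engine3 only 3 to 4 are there at a start; the rules pass over those that are not, and their reading is None.
At some moment in a run one of engine0, engine1, engine2, engine3 may be knocked a few centimetres aside while the robot is not near it.
It also fails if it takes over 208 s, if anything falls off the work surface, if the arm or the gripper's body presses on something with over 40 N, if the wrist force passes 120 N, or if a joint passes its speed limit or range.

### The arm

A 6-joint arm with a two-finger parallel gripper is mounted at the origin on the work surface. World frame = base frame: x ahead of the robot, y to its left, z up, the work surface at z = 0. Lengths are in mm, angles in rad, forces in N, time in s.
With the tool pointing down it reaches from about 375 to 900 mm from the base axis. Payload 3.1 kg.
Tool frame: the origin (TCP) lies at the centre of the arm's flange, where the gripper is bolted on; the fingertips stand 173 mm ahead of it and the grasp point (between the pads) lies 155 mm ahead of it; z points along the fingers, y is the line along which they close (so a half turn about z gives the same grasp; the last joint's range is limited). The gripper opens to 85 mm and grips with 20 to 120 N. Pads are 22 mm wide; open, the fingers measure 114 mm over their backs; the gripper's body (76 mm by 85 mm) begins 54 mm behind the grasp point. The pads swing forward as they close: fully open they stand 13 mm farther back than shut.
Start: joints at [1.167, 0.527, 1.433, -0, 1.181, -0.178], TCP at [139.28, 609.261, 404.71] pointing down, gripper open.
Joint ranges: [-3.08, 3.08], [-0.75, 2.2], [0.22, 2.44], [-1.43, 4.57], [0, 2.65], [-2.85, 2.85]. Speed limits (rad/s): [2.79, 2.79, 3.14, 3.14, 3.14, 3.14].

### API

Orientations are given as a unit quaternion [w, x, y, z].
In Python, from cell import env gives the robot as it stands.
- The arm moves only by the tool jog_arm, never from a script. Its argument "targets" is one flat list of numbers, 5 for each row, row after row: the shift along the tool's x, y, z in cm, then the turn about the tool's z in rad, then the gripper's target within -1 to 1 (fully open at 1, half-way at 0, shut at -1). In form: [x, y, z, roll, claw, x, y, z, roll, claw, ...]. A call has 1 to 12 rows; each row shifts and turns the commanded pose from where the row before left it, along the tool's axes as they then stand; what a row does not reach is not made up. A row lasts 1/10 s, in which the tool goes at most 50 mm and 8.59 degrees, less where a joint would pass 70% of its speed; a pose out of reach is approached as far as the arm can. A call with a gripper value outside its range is refused whole. The fingers move at their own pace and stop on an object; "squeeze" is the grip in N (left out, the last holds). Time passes only in rows, so rows that do not move let the fingers close. It gives the time, the measured TCP pose, the force, the opening and the grip force at its end, in the units of the state.
- env.get_obs(): the state, without advancing time (a new reading comes with each control period).
- env.read_camera(name): name is "scene" or "top" or "wrist"; returns the picture (420x560x3 uint8, red, green, blue); there is no depth.
- env.camera_params(name): a dict with "intrinsics" (3x3 intrinsics, pixels), "R" (3x3) and "t" (3): a world point X has camera coordinates R X + t. Camera axes: x right, y down, z forward; pixel columns grow to the right and rows downward; lengths in mm; the calibration is good to about 2 mm. A picture is of the moment at which its call begins: read the wrist's pose just before it. camera_params takes no time and is no camera call; for the wrist camera it gives the pose at the moment of the call.
- env.finish_job(): hands the job in; it is judged then, once.
Trained networks look in the newest picture that a camera, given by its name, has taken for a name from the list of things; names that differ only in an ending like _2 or _b are one class to them, and where a whole thing is asked for, a point or a joint stands for the part that bears it (a point fixed in the world has none). Each returns a list of dicts, best first, with "p" (0 to 1); they miss things now and then, are a little off and sometimes report something else, mostly with a low value. They report only what shows in the picture. A call takes as long as a camera call. They do not tell look-alikes from the thing itself.
- env.search_frame(thing, camera): "pixel" ([column, row] in pixels, amid what is visible of it).
The state is a dict: "time_s": time; "joint_pos": joint angles; "dq": joint speeds; "effort": joint torques, N m; "eef_pos": TCP position; "tool_rot": TCP orientation; "ft_force": force on the tool from outside, world axes, zero at the start; "wrist_torque": the same for the moment, N m; "gripper_width": opening from 0.0 (shut) to 1.0 (fully open); "finger_force": force on a finger pad.
Only numpy, scipy, OpenCV 4.12 (cv2) and the standard library are available. Lean on these libraries where they do the work, as an engineer would, in place of code of your own. Each camera call takes 0.05 s, during which the arm holds its last target. There are 200 camera calls.

## Working session

There is one attempt and no reset: what is moved stays moved. The work goes in short steps, Python scripts to look and compute and a tool call to move; the robot and the scene stay as the last step left them, time stands still between calls to the robot, and variables do not carry over. Pictures are saved under pics/ and viewed, at most 14 in all, crops included, and the job is handed in when it is done.

Besides the shell and the picture viewer there is one more tool, called after "Emit:" by a JSON object that holds its "name" and its "arguments". jog_arm: Moves the arm, as the interface text tells. Its arguments: {"type":"object","properties":{"targets":{"type":"array","items":{"type":"number"}},"squeeze":{"type":"number"}},"required":["targets"]}

```bash
ls; mkdir -p pics; python3 - <<'E'
from cell import env
import cv2
o=env.get_obs(); print({k:o[k] for k in ("time_s","eef_pos","tool_rot","gripper_width")})
for c in ("top","scene"):
    im=env.read_camera(c); cv2.imwrite(f"pics/{c}0.png",im[:,:,::-1])
    p=env.camera_params(c); print(c,p["intrinsics"],p["R"],p["t"])
E
```

```text
pics
{'time_s': 0.0, 'eef_pos': array([139.15784741, 608.95411872, 403.72465412]), 'tool_rot': array([-3.16469418e-04,  1.12188158e-01,  9.93686368e-01, -1.05754010e-03]), 'gripper_width': 1.0025266781520215}
top [[483.49253246   0.         270.61901185]
 [  0.         483.49253246 217.9043461 ]
 [  0.           0.           1.        ]] [[ 0.00488231 -0.99990987 -0.01250644]
 [-0.98354195 -0.00254275 -0.180662  ]
 [ 0.18061392  0.01318266 -0.98346572]] [ -69.51838618  574.31313845 1167.12659049]
scene [[495.25700252   0.         282.20594545]
 [  0.         495.25700252 214.69914082]
 [  0.           0.           1.        ]] [[ 0.63386187  0.77303407  0.02524803]
 [ 0.44056262 -0.33403133 -0.83326325]
 [-0.63570725  0.53929714 -0.55229964]] [-286.41677885 -196.94121044 1549.10303709]
```

View pics/top0.png

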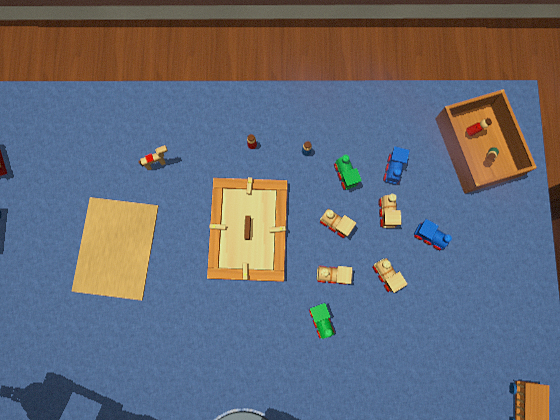

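View pics/scene0.png

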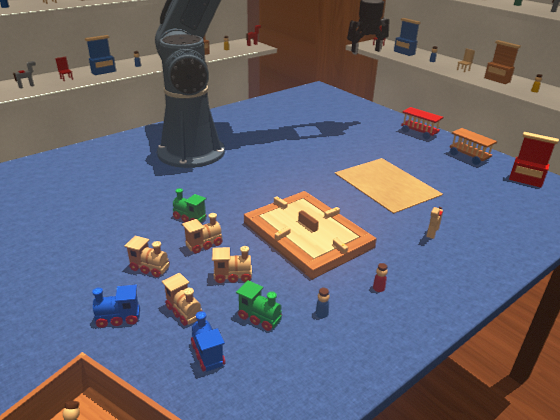

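```bash
cat > h.py <<'E'
import numpy as np, cv2
from cell import env
def cam(c): p=env.camera_params(c); return p["intrinsics"],np.array(p["R"]),np.array(p["t"])
def p2w(P,uv,z):
    K,R,t=P; d=R.T@np.linalg.inv(K)@np.array([uv[0],uv[1],1.]); C=-R.T@t
    return C+d*(z-C[2])/d[2]
def w2p(P,X):
    K,R,t=P; q=K@(R@np.asarray(X,float)+t); return q[:2]/q[2]
E
python3 - <<'E'
from h import *
P=cam("top"); im=cv2.imread("pics/top0.png")
hsv=cv2.cvtColor(im,cv2.COLOR_BGR2HSV)
m=((hsv[...,0]<35)&(hsv[...,2]>90)).astype(np.uint8); m[:90]=0
cs,_=cv2.findContours(m,cv2.RETR_EXTERNAL,cv2.CHAIN_APPROX_NONE)
for c in cs:
    if cv2.contourArea(c)<80: continue
    r=cv2.minAreaRect(c); z=28 if 190<r[0][0]<300 and r[0][1]>180 else 4
    b=cv2.boxPoints(r); print(np.round(r[0]),np.round(r[1]),round(r[2],1),[np.round(p2w(P,q,z)[:2]).tolist() for q in b], np.round(p2w(P,r[0],z)[:2]))
for t in("engine0","chimney0","cover_handle","button0","button1","button2","button3","sheet","tray"):
    print(t,[(np.round(d["pixel"],1).tolist(),round(d["p"],2)) for d in env.search_frame(t,"top")][:8])
cv2.imwrite("pics/crop.png",cv2.resize(im[140:340,200:420],None,fx=3,fy=3,interpolation=cv2.INTER_CUBIC))
E
```

```text
[532. 400.] [38. 32.] 90.0 [[178.0, -671.0], [179.0, -749.0], [90.0, -740.0], [90.0, -663.0]] [ 134. -706.]
[334. 274.] [17. 36.] 90.0 [[458.0, -184.0], [458.0, -276.0], [415.0, -275.0], [415.0, -184.0]] [ 436. -230.]
[390. 275.] [37. 19.] 45.0 [[452.0, -321.0], [487.0, -357.0], [419.0, -422.0], [385.0, -386.0]] [ 436. -372.]
[337. 222.] [33. 20.] 33.7 [[575.0, -191.0], [620.0, -220.0], [572.0, -291.0], [528.0, -261.0]] [ 574. -241.]
[115. 248.] [72. 99.] 9.6 [[392.0, 445.0], [649.0, 421.0], [617.0, 231.0], [362.0, 261.0]] [503. 339.]
[390. 209.] [31. 20.] 85.2 [[646.0, -351.0], [650.0, -404.0], [568.0, -407.0], [564.0, -354.0]] [ 607. -379.]
[247. 228.] [ 77. 103.] 2.3 [[425.0, 93.0], [692.0, 90.0], [684.0, -112.0], [418.0, -101.0]] [552.  -8.]
[155. 159.] [17. 31.] 56.3 [[740.0, 291.0], [789.0, 225.0], [748.0, 197.0], [701.0, 264.0]] [744. 244.]
[549. 138.] [97. 20.] 90.0 [[941.0, -799.0], [941.0, -853.0], [668.0, -826.0], [668.0, -773.0]] [ 802. -813.]
[485. 139.] [89. 77.] 70.3 [[883.0, -509.0], [959.0, -712.0], [720.0, -771.0], [648.0, -575.0]] [ 800. -642.]
engine0 [([387.3, 274.2], 0.83), ([388.3, 213.4], 0.72), ([334.9, 273.2], 0.64), ([322.0, 322.9], 0.61), ([337.7, 221.9], 0.56), ([433.7, 235.9], 0.56), ([224.6, 228.8], 0.56), ([216.8, 224.7], 0.15)]
chimney0 [([346.8, 170.7], 0.93), ([335.0, 219.8], 0.87), ([321.1, 318.7], 0.86), ([394.4, 164.1], 0.81), ([389.5, 276.0], 0.75), ([431.6, 236.6], 0.75), ([388.9, 210.3], 0.71), ([336.1, 272.8], 0.71)]
cover_handle [([245.2, 227.3], 0.84)]
button0 [([276.5, 225.8], 0.53), ([246.4, 267.8], 0.51)]
button1 [([276.5, 225.8], 0.53), ([246.4, 267.8], 0.51)]
button2 [([276.5, 225.8], 0.53), ([246.4, 267.8], 0.51)]
button3 [([276.5, 225.8], 0.53), ([246.4, 267.8], 0.51)]
sheet [([114.2, 249.7], 0.64), ([224.6, 228.8], 0.55)]
tray [([267.8, 230.1], 0.96)]
```

View pics/crop.png

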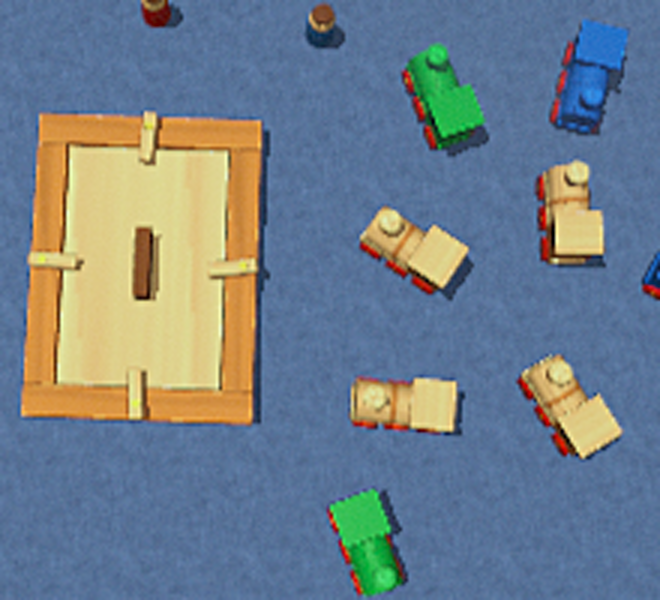

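```bash
python3 - <<'E'
from h import *
from scipy.optimize import least_squares
P=cam("top")
c=lambda x,y:np.array([200+x/3-1/3,140+y/3-1/3])
obs=[((131,97,28),c(41,114)),((131,-97,28),c(262,121)),((-131,-97,28),c(252,422)),((-131,97,28),c(22,415)),
((119,0,43.5),c(150,124)),((-119,0,43.5),c(137,404)),((0,85,43.5),c(42,260)),((0,-85,43.5),c(247,267))]
def W(p,X): s,k=np.sin(p[2]),np.cos(p[2]); return np.array([p[0]+k*X[0]-s*X[1],p[1]+s*X[0]+k*X[1],X[2]])
f=lambda p:np.concatenate([w2p(P,W(p,X))-u for X,u in obs])
r=least_squares(f,[550,0,0]); print(r.x,np.round(r.fun,1)); T=r.x
for n,X in dict(b0=(-119,0),b1=(119,0),b2=(0,85),b3=(0,-85),bay0=(51,36),bay1=(51,-36),bay2=(-51,36),bay3=(-51,-36)).items(): print(n,W(T,(*X,0))[:2].round(1))
for q in [(150,228),(137,299)]: pass
print("handle",p2w(P,c(145,262),50))
b=[(89.5,198),(158,204.5),(142.5,299.5),(72.5,291)]
B=[p2w(P,q,4)[:2] for q in b]; print("sheet",np.mean(B,0),B)
for n,ch,cb in [("a",(391,220),(441,257)),("b",(577,174),(580,232)),("c",(376,396),(437,404)),("d",(560,373),(587,425))]:
    A=p2w(P,c(*ch),74)[:2];C=p2w(P,c(*cb),64)[:2];d=A-C;L=np.hypot(*d)
    print(n,A.round(),C.round(),L.round(1),"yaw",np.arctan2(d[1],d[0]).round(3),"centre",(A-26*d/L).round(1))
for n,a,b_ in [("far",(148,158),(150,115)),("near",(136,372),(137,420)),("left",(80,263),(30,259)),("right",(210,269),(256,266))]:
    A=p2w(P,c(*a),43.5)[:2];C=p2w(P,c(*b_),43.5)[:2];d=A-C; print(n,A,C,np.arctan2(d[1],d[0])-T[2])
E
```

```text
[ 5.52248383e+02 -8.89314243e+00 -3.21677119e-02] [-0.2 -0.3  0.3 -0.2  0.4  0.6  0.1  0.1 -0.   0.5  0.  -0.   0.4 -0.4
 -0.9 -0.4]
b0 [433.3  -5.1]
b1 [671.2 -12.7]
b2 [555.   76.1]
b3 [549.5 -93.8]
bay0 [604.4  25.4]
bay1 [602.1 -46.5]
bay2 [502.4  28.7]
bay3 [500.1 -43.2]
handle [551.4804343  -10.49814884  50.        ]
sheet [504.19930027 336.26238659] [array([635.84032359, 414.37845585]), array([618.61436735, 231.14790835]), array([370.85068696, 259.15024637]), array([391.49182319, 440.37293577])]
a [ 583. -215.] [ 554. -257.] 51.1 yaw 0.963 centre [ 568.4 -236. ]
b [ 622. -369.] [ 575. -372.] 47.1 yaw 0.062 centre [ 596.5 -370.8]
c [ 438. -200.] [ 433. -250.] 50.7 yaw 1.461 centre [ 435.6 -225.9]
d [ 458. -349.] [ 416. -371.] 46.8 yaw 0.5 centre [ 434.8 -361.3]
far [642.65576652 -11.46816945] [680.61640756 -12.69667931] 3.141408929776222
near [459.75730605  -3.84461006] [420.07195946  -5.24668665] 0.06748285422596688
left [551.53665593  44.79765366] [554.84089573  87.17528107] -1.616442505065889
right [546.72595721 -64.99152453] [ 549.39699509 -103.74272787] 1.6717830583824194
```

```bash
cat >> h.py <<'E'
def wrap(a): return (a+np.pi)%(2*np.pi)-np.pi
def pose():
    o=env.get_obs(); w,x,y,z=o["tool_rot"]
    X=np.array([1-2*(y*y+z*z),2*(x*y+w*z)]); return o,np.array(o["eef_pos"]),np.arctan2(X[1],X[0])
def plan(*wps):
    """waypoints (x,y,z,phi): roll first, then shift; prints totals in tool axes, cm"""
    o,p,f=pose(); print("t",round(o["time_s"],2),"tcp",p.round(1),"phi",round(f,3),"q",np.round(o["joint_pos"],2),"w",round(o["gripper_width"],3),"ff",o["finger_force"])
    for x,y,z,g in wps:
        g=f if g is None else g; r=-wrap(g-f); f=g
        d=np.array([x,y,z])-p; p=p+d
        print("roll %.3f  x %.2f y %.2f z %.2f"%(r,(d[0]*np.cos(f)+d[1]*np.sin(f))/10,(d[0]*np.sin(f)-d[1]*np.cos(f))/10,-d[2]/10))
T=np.array([552.2,-8.9,-0.032])
def tw(x,y): c,s=np.cos(T[2]),np.sin(T[2]); return T[0]+c*x-s*y,T[1]+s*x+c*y
E
python3 -c "
from h import *
plan((*tw(-119,0),320,np.pi+.035))"
```

```text
t 0.55 tcp [139.3 609.3 404.7] phi 2.917 q [ 1.17  0.53  1.43  0.    1.18 -0.18] w 0.997 ff 0.0
roll -0.260  x -27.23 y -62.43 z 8.47
```

Emit:
{"name": "jog_arm", "arguments": {"targets": [0,0,0,-0.13,0,0,0,0,-0.13,0,-1.7,-3.9,0.53,0,0,-1.7,-3.9,0.53,0,0,-1.7,-3.9,0.53,0,0,-1.7,-3.9,0.53,0,0,-1.7,-3.9,0.53,0,0,-1.7,-3.9,0.53,0,0,-1.7,-3.9,0.53,0,0,-1.7,-3.9,0.53,0,0], "squeeze": 25}}

```text
time_s: 1.55
eef_pos: [286.7, 300.9, 362.5]
tool_rot: [0.001, -0.018, 1.0, 0.0]
ft_force: [0.4, -0.6, 0.0]
gripper_width: 0.502
finger_force: 0.0
```

Emit:
{"name": "jog_arm", "arguments": {"targets": [-1.7,-3.9,0.53,0,0,-1.7,-3.9,0.53,0,0,-1.7,-3.9,0.53,0,0,-1.7,-3.9,0.53,0,0,-1.7,-3.9,0.53,0,0,-1.7,-3.9,0.53,0,0,-1.7,-3.9,0.53,0,0,-1.7,-3.9,0.53,0,0,0,0,0,0,0,0,0,0,0,0]}}

```text
time_s: 2.55
eef_pos: [433.4, -5.7, 319.8]
tool_rot: [-0.0, -0.016, 1.0, 0.0]
ft_force: [-0.1, -0.1, -0.6]
gripper_width: 0.495
finger_force: 0.0
```

```bash
python3 -c "
from h import *
plan((*tw(-119,0),206,np.pi+.035))
P=cam('wrist'); im=env.read_camera('wrist')
for X in [(-119,0),(0,85),(0,-85),(-131,97),(-131,-97)]:
  z=43.5 if 0 in X else 28
  u=w2p(P,(*tw(*X),z)); print(X,u.round(1)); cv2.circle(im:=np.ascontiguousarray(im),tuple(int(v) for v in u),3,(255,0,0),1)
cv2.imwrite('pics/w1.png',im[:,:,::-1])
"
```

```text
t 2.55 tcp [433.4  -5.7 319.8] phi -3.109 q [-0.27  0.42  1.98  0.    0.73 -1.88] w 0.495 ff 0.0
roll -0.003  x 0.01 y 0.06 z 11.38
(-119, 0) [276.9 217.2]
(0, 85) [365.  352.2]
(0, -85) [169.9 341.8]
(-131, 97) [398.7 204.4]
(-131, -97) [155.2 189.2]
```

View pics/w1.png

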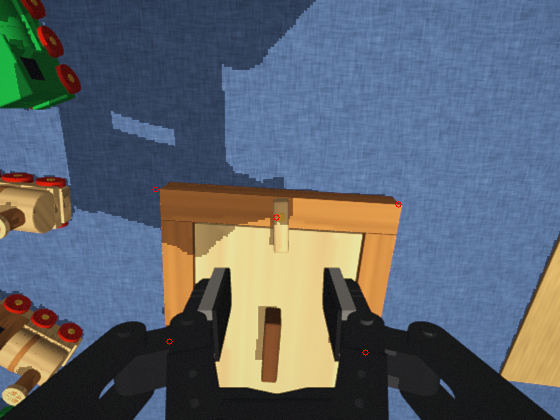

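```bash
python3 -c "
from h import *
P=cam('wrist');o,p,f=pose();y=np.array([np.sin(f),-np.cos(f),0])
for d in (140,155,173):
  for s in (-21,0,21): print(d,s,w2p(P,p-[0,0,d]+s*y).round(1))
for u in [(282,213),(161,188),(399,206)]: print(p2w(P,u,43.5 if u[0]==282 else 28).round(1))
im=cv2.imread('pics/w1.png'); cv2.imwrite('pics/w1c.png',cv2.resize(im[170:400,140:420],None,fx=2.8,fy=2.5,interpolation=cv2.INTER_CUBIC))
"
```

```text
140 -21 [220.7 328.9]
140 0 [276.  328.9]
140 21 [331.3 328.9]
155 -21 [226.2 306.8]
155 0 [276.  306.8]
155 21 [325.8 306.8]
173 -21 [231.6 285.5]
173 0 [276.  285.4]
173 21 [320.5 285.4]
[ 4.288e+02 -3.000e-01  4.350e+01]
[416.2 -96.   28. ]
[424.5  93.7  28. ]
```

View pics/w1c.png

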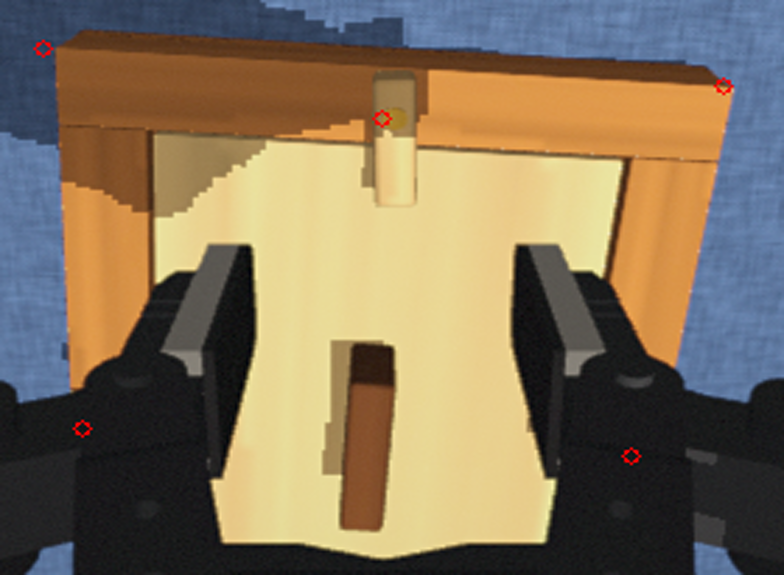

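Emit:
{"name": "jog_arm", "arguments": {"targets": [0,0.33,2,0,0,0,0,4,0,0,0,0,3,0,0,0,0,2.4,0,0,0,0,0,0,-1,0,0,0,0,-1,0,0,0,0,-1,0,0,0,0,-1,0,0,0,0,-1], "squeeze": 20}}

```text
time_s: 3.5
eef_pos: [432.4, -2.1, 206.5]
tool_rot: [-0.001, -0.019, 1.0, -0.001]
ft_force: [-3.7, -10.9, -14.9]
gripper_width: 0.132
finger_force: 24.0
```

Emit:
{"name": "jog_arm", "arguments": {"targets": [0,-0.1,-0.1,0,-1,0,0,0,0,-1]}}

```text
time_s: 3.7
eef_pos: [432.4, -2.5, 206.9]
tool_rot: [-0.001, -0.018, 1.0, -0.0]
ft_force: [-1.1, -6.0, -20.5]
gripper_width: 0.128
finger_force: 23.1
```

Emit:
{"name": "jog_arm", "arguments": {"targets": [0,-0.1,0.3,0,-1,0,0,0,0.146,-1,0,0,0,0.146,-1,0,0,0,0.146,-1,0,0,0,0.146,-1,0,0,0,0.146,-1]}}

```text
time_s: 4.3
eef_pos: [432.3, -1.7, 206.3]
tool_rot: [0.0, 0.343, 0.939, 0.001]
ft_force: [0.1, 11.3, 8.4]
gripper_width: 0.132
finger_force: 27.0
```

Emit:
{"name": "jog_arm", "arguments": {"targets": [0,0,0,0.146,-1,0,0,0,0.146,-1,0,0,0,0.146,-1,0,0,0,0.146,-1,0,0,0,0.146,-1,0,0,0,0.146,-1,0,0,0,0,-1]}}

```text
time_s: 5.0
eef_pos: [433.3, -1.1, 206.3]
tool_rot: [0.001, 0.709, 0.706, 0.002]
ft_force: [3.4, 15.6, 5.9]
gripper_width: 0.135
finger_force: 26.8
```

Emit:
{"name": "jog_arm", "arguments": {"targets": [0,0,0,0,0,0,0,0,0,0,0,0,-1,0,0,0,0,-4,0,0,0,0,-4,0,0]}}

```text
time_s: 5.5
eef_pos: [432.6, -3.6, 295.1]
tool_rot: [-0.001, 0.707, 0.707, -0.001]
ft_force: [0.6, -0.2, 0.9]
gripper_width: 0.5
finger_force: 0.0
```

```bash
sed -i 's/552.2,-8.9/552.2,-7.1/' h.py; python3 -c "
from h import *
plan((*tw(0,85),300,np.pi/2-.078),(*tw(0,85),206,None))"
```

```text
t 5.5 tcp [432.6  -3.6 295.1] phi 1.57 q [-0.27  0.47  2.01 -0.    0.66 -0.27] w 0.5 ff 0.0
roll 0.077  x 9.07 y 11.56 z -0.49
roll -0.000  x 0.00 y 0.00 z 9.40
```

Emit:
{"name": "jog_arm", "arguments": {"targets": [0,0,0,0.077,0,3.02,3.85,0,0,0,3.02,3.85,0,0,0,3.02,3.85,0,0,0,0,0,0,0,0,0,0,3,0,0,0,0,3,0,0,0,0,2.8,0,0,0,0,0,0,-1,0,0,0,0,-1,0,0,0,0,-1,0,0,0,0,-1]}}

```text
time_s: 6.7
eef_pos: [555.5, 77.6, 206.9]
tool_rot: [0.001, 0.734, 0.679, 0.001]
ft_force: [2.2, -1.2, -6.0]
gripper_width: 0.13
finger_force: 25.4
```

```bash
python3 -c "
from h import *
plan((*tw(0,85),206,0-.032))
print(env.get_obs()['ft_force'])"
```

```text
t 6.7 tcp [555.5  77.6 206.9] phi 1.494 q [-0.06  0.74  1.73 -0.    0.67  0.02] w 0.13 ff 25.443725287914276
roll 1.526  x -0.06 y -0.02 z 0.09
[ 2.23146527 -1.19045745 -6.02590619]
```

Emit:
{"name": "jog_arm", "arguments": {"targets": [0,0,0.1,0.138,-1,0,0,0,0.138,-1,0,0,0,0.138,-1,0,0,0,0.138,-1,0,0,0,0.138,-1,0,0,0,0.138,-1,0,0,0,0.138,-1,0,0,0,0.138,-1,0,0,0,0.138,-1,0,0,0,0.138,-1,0,0,0,0.138,-1,0,0,0,0,-1]}}

```text
time_s: 7.9
eef_pos: [555.0, 78.3, 206.8]
tool_rot: [-0.0, 1.0, -0.012, 0.0]
ft_force: [-2.4, 0.8, 6.1]
gripper_width: 0.126
finger_force: 26.9
```

Emit:
{"name": "jog_arm", "arguments": {"targets": [0,0,0,0,0,0,0,0,0,0,0,0,-1,0,0,0,0,-4,0,0,0,0,-4,0,0]}}

```text
time_s: 8.4
eef_pos: [554.9, 77.8, 295.4]
tool_rot: [-0.0, 1.0, -0.012, -0.001]
ft_force: [0.3, 0.5, -0.3]
gripper_width: 0.497
finger_force: 0.0
```

```bash
python3 -c "
from h import *
plan((*tw(119,0),300,-.032),(*tw(119,0),206,None))"
```

```text
t 8.4 tcp [554.9  77.8 295.4] phi -0.023 q [-0.06  0.59  1.69 -0.    0.86  1.53] w 0.497 ff 0.0
roll 0.009  x 11.90 y 8.50 z -0.46
roll -0.000  x -0.00 y -0.00 z 9.40
```

Emit:
{"name": "jog_arm", "arguments": {"targets": [3.97,2.83,0,0.01,0,3.97,2.83,0,0,0,3.97,2.83,0,0,0,0,0,0,0,0,0,0,3,0,0,0,0,3,0,0,0,0,2.8,0,0,0,0,0,0,-1,0,0,0,0,-1,0,0,0,0,-1,0,0,0,0,-1]}}

```text
time_s: 9.5
eef_pos: [671.5, -10.6, 207.5]
tool_rot: [0.0, 1.0, -0.017, 0.0]
ft_force: [-0.8, -0.7, -5.8]
gripper_width: 0.127
finger_force: 25.4
```

```bash
python3 -c "
from h import *
plan((*tw(119,0),206,-.032+1.55))"
```

```text
t 9.5 tcp [671.5 -10.6 207.5] phi -0.034 q [-0.18  0.83  1.43 -0.    0.87  1.42] w 0.127 ff 25.366798639297485
roll -1.552  x -0.03 y -0.03 z 0.15
```

Well centred. Turn it.

Emit:
{"name": "jog_arm", "arguments": {"targets": [0,0,0.1,-0.141,-1,0,0,0,-0.141,-1,0,0,0,-0.141,-1,0,0,0,-0.141,-1,0,0,0,-0.141,-1,0,0,0,-0.141,-1,0,0,0,-0.141,-1,0,0,0,-0.141,-1,0,0,0,-0.141,-1,0,0,0,-0.141,-1,0,0,0,-0.141,-1,0,0,0,0,-1]}}

```text
time_s: 10.7
eef_pos: [671.7, -10.9, 207.5]
tool_rot: [0.001, 0.726, 0.688, 0.0]
ft_force: [-0.7, -2.6, -0.3]
gripper_width: 0.131
finger_force: 26.1
```

Emit:
{"name": "jog_arm", "arguments": {"targets": [0,0,0,0,0,0,0,0,0,0,0,0,-1,0,0,0,0,-4,0,0,0,0,-4,0,0]}}

```text
time_s: 11.2
eef_pos: [671.4, -10.3, 296.6]
tool_rot: [-0.001, 0.726, 0.687, -0.0]
ft_force: [1.0, -0.1, 0.2]
gripper_width: 0.505
finger_force: 0.0
```

```bash
python3 -c "
from h import *
plan((*tw(0,-85),300,np.pi/2-.032+.1),(*tw(0,-85),206,None))"
```

```text
t 11.2 tcp [671.4 -10.3 296.6] phi 1.516 q [-0.18  0.71  1.4   0.    1.03 -0.13] w 0.505 ff 0.0
roll -0.123  x -7.33 y -12.72 z -0.34
roll -0.000  x 0.00 y 0.00 z 9.40
```

Emit:
{"name": "jog_arm", "arguments": {"targets": [0,0,0,-0.123,0,-2.44,-4.24,0,0,0,-2.44,-4.24,0,0,0,-2.44,-4.24,0,0,0,0,0,0,0,0,0,0,3,0,0,0,0,3,0,0,0,0,3,0,0,0,0,0,0,-1,0,0,0,0,-1,0,0,0,0,-1,0,0,0,0,-1]}}

```text
time_s: 12.4
eef_pos: [550.0, -92.1, 206.7]
tool_rot: [0.001, 0.682, 0.731, 0.0]
ft_force: [0.1, -0.3, -7.3]
gripper_width: 0.13
finger_force: 24.8
```

```bash
python3 -c "
from h import *
plan((*tw(0,-85),206,np.pi/2-.032+1.55));print(env.get_obs()['ft_force'])"
```

```text
t 12.4 tcp [550.  -92.1 206.7] phi 1.64 q [-0.37  0.74  1.74  0.    0.66 -0.44] w 0.13 ff 24.817557334899902
roll -1.449  x 0.05 y 0.01 z 0.07
[ 0.1063607  -0.2619265  -7.34392435]
```

Emit:
{"name": "jog_arm", "arguments": {"targets": [0,0,0.1,-0.145,-1,0,0,0,-0.145,-1,0,0,0,-0.145,-1,0,0,0,-0.145,-1,0,0,0,-0.145,-1,0,0,0,-0.145,-1,0,0,0,-0.145,-1,0,0,0,-0.145,-1,0,0,0,-0.145,-1,0,0,0,-0.145,-1,0,0,0,0,-1]}}

```text
time_s: 13.5
eef_pos: [550.3, -91.7, 206.6]
tool_rot: [0.001, 0.026, 1.0, 0.0]
ft_force: [0.2, 4.8, 2.9]
gripper_width: 0.132
finger_force: 26.0
```

Emit:
{"name": "jog_arm", "arguments": {"targets": [0,0,0,0,0,0,0,0,0,0,0,0,-1,0,0,0,0,-4,0,0,0,0,-4,0,0]}}

```text
time_s: 14.0
eef_pos: [549.4, -92.6, 295.6]
tool_rot: [-0.001, 0.027, 1.0, 0.0]
ft_force: [0.2, 0.1, -1.0]
gripper_width: 0.503
finger_force: 0.0
```

```bash
python3 -c "
from h import *
plan((*tw(0,0),300,np.pi-.032),(*tw(0,0),206,None))
im=env.read_camera('top')[:,:,::-1]
cv2.imwrite('pics/top2.png',cv2.resize(im[140:340,200:420],None,fx=3,fy=3,interpolation=cv2.INTER_CUBIC))"
```

```text
t 14.0 tcp [549.4 -92.6 295.6] phi 3.089 q [-0.37  0.59  1.7  -0.    0.85 -1.88] w 0.503 ff 0.0
roll -0.021  x -0.01 y 8.56 z -0.44
roll -0.000  x -0.00 y -0.00 z 9.40
```

View pics/top2.png

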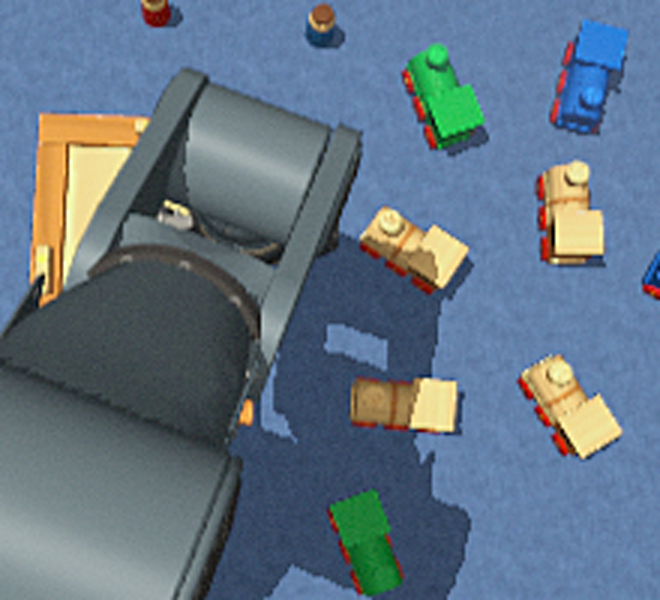

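Emit:
{"name": "jog_arm", "arguments": {"targets": [0,2.8,0,-0.02,0,0,2.8,0,0,0,0,2.87,0,0,0,0,0,0,0,0,0,0,3,0,0,0,0,3,0,0,0,0,2.8,0,0,0,0,0,0,-1,0,0,0,0,-1,0,0,0,0,-1,0,0,0,0,-1,0,0,0,0,-1], "squeeze": 40}}

```text
time_s: 15.25
eef_pos: [553.3, -7.8, 208.0]
tool_rot: [0.001, 0.016, 1.0, -0.0]
ft_force: [-0.2, 0.4, -1.3]
gripper_width: 0.151
finger_force: 44.0
```

Emit:
{"name": "jog_arm", "arguments": {"targets": [0,0,-0.3,0,-1,0,0,-0.4,0,-1,0,0,-0.5,0,-1,0,0,-0.8,0,-1,0,0,-1,0,-1,0,0,0,0,-1]}}

```text
time_s: 15.85
eef_pos: [553.6, -7.8, 238.6]
tool_rot: [0.002, 0.016, 1.0, -0.0]
ft_force: [0.2, 0.6, -1.7]
gripper_width: 0.152
finger_force: 44.0
```

```bash
python3 -c "
from h import *
plan((506,338,300,np.pi-.11),(506,338,182,None))
im=env.read_camera('wrist')[:,:,::-1]
cv2.imwrite('pics/w3.png',im)"
```

```text
t 15.85 tcp [553.6  -7.8 238.6] phi 3.11 q [-0.22  0.68  1.74 -0.    0.72 -1.76] w 0.152 ff 44.00391161441803
roll 0.078  x 8.53 y 33.85 z -6.14
roll -0.000  x 0.00 y 0.00 z 11.80
```

View pics/w3.png

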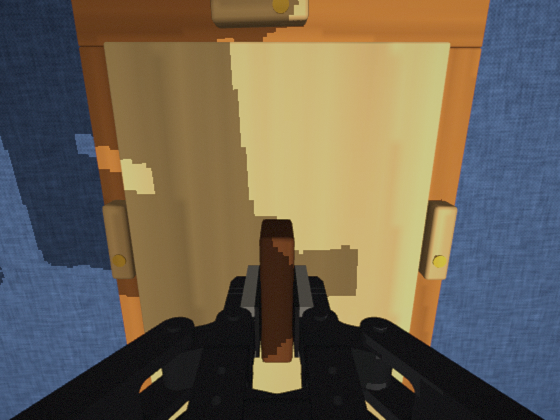

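Emit:
{"name": "jog_arm", "arguments": {"targets": [0,0,-3,0.04,-1,0,0,-3.1,0.038,-1,0.55,2.1,0,0,-1,1.09,4.2,0,0,-1,1.09,4.2,0,0,-1,1.09,4.2,0,0,-1,1.09,4.2,0,0,-1,1.09,4.2,0,0,-1,1.09,4.2,0,0,-1,1.09,4.2,0,0,-1,0.55,2.3,0,0,-1,0,0,0,0,-1]}}

```text
time_s: 17.1
eef_pos: [502.1, 341.0, 297.6]
tool_rot: [0.0, 0.053, 0.999, 0.001]
ft_force: [-0.1, -0.1, -1.4]
gripper_width: 0.155
finger_force: 44.0
```

```bash
python3 -c "
from h import *
plan((504,338,195,np.pi-.11))
P=cam('wrist');im=env.read_camera('wrist')[:,:,::-1]
cv2.imwrite('pics/w4.png',im)"
```

```text
t 17.1 tcp [502.1 341.  297.6] phi 3.036 q [ 0.41  0.64  1.57  0.    0.93 -1.05] w 0.155 ff 43.97915303707123
roll 0.005  x -0.22 y -0.28 z 10.26
```

View pics/w4.png

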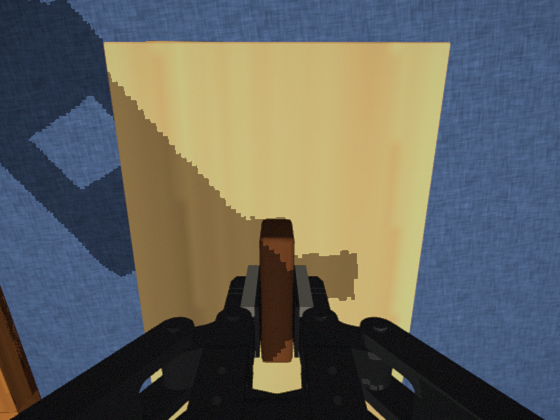

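Emit:
{"name": "jog_arm", "arguments": {"targets": [-0.22,-0.28,2,0,-1,0,0,3,0,-1,0,0,3,0,-1,0,0,1.7,0,-1,0,0,0.5,0,-1,0,0,0.2,0,-1,0,0,0,0,-1]}}

```text
time_s: 17.85
eef_pos: [505.7, 334.3, 194.5]
tool_rot: [0.0, 0.055, 0.998, 0.0]
ft_force: [-0.3, -0.4, -2.5]
gripper_width: 0.154
finger_force: 43.9
```

Emit:
{"name": "jog_arm", "arguments": {"targets": [0.15,0.3,0,0,-1,0,0,0.2,0,-1,0,0,0.1,0,-1,0,0,0,0,-1]}}

```text
time_s: 18.25
eef_pos: [504.0, 338.1, 191.3]
tool_rot: [0.0, 0.055, 0.998, 0.0]
ft_force: [0.2, 0.1, -0.9]
gripper_width: 0.155
finger_force: 44.2
```

Emit:
{"name": "jog_arm", "arguments": {"targets": [0,0,0,0,0,0,0,0,0,0,0,0,0,0,0,0,0,-2,0,0,0,0,-4,0,0,0,0,-4,0,0,0,0,-4,0,0]}}

```text
time_s: 18.95
eef_pos: [503.8, 337.8, 332.2]
tool_rot: [-0.0, 0.055, 0.998, -0.0]
ft_force: [0.7, -0.6, 0.3]
gripper_width: 0.503
finger_force: 0.0
```

```bash
python3 -c "
from h import *
plan((436,-224,330,np.pi-.11))
im=env.read_camera('top')[:,:,::-1]
cv2.imwrite('pics/top3.png',im)
cv2.imwrite('pics/top3c.png',cv2.resize(im[140:340,60:420],None,fx=2.2,fy=2.2,interpolation=cv2.INTER_CUBIC))"
```

```text
t 18.95 tcp [503.8 337.8 332.2] phi 3.032 q [ 0.41  0.59  1.55 -0.    1.   -1.05] w 0.503 ff 0.0
roll 0.000  x 0.57 y -56.58 z 0.22
```

View pics/top3c.png

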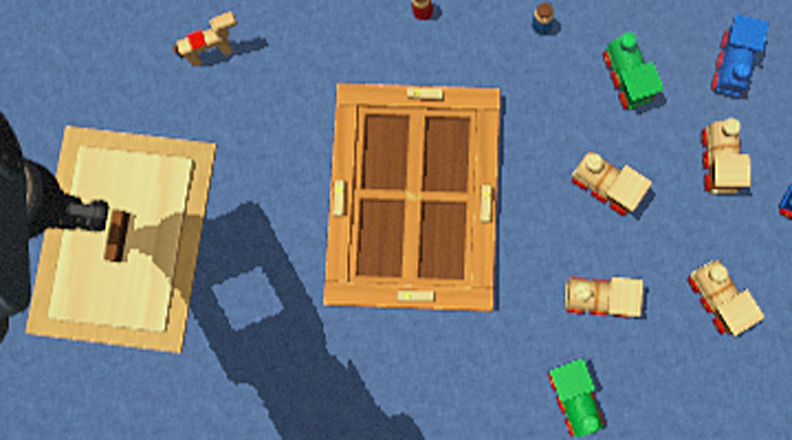

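Emit:
{"name": "jog_arm", "arguments": {"targets": [0,-4.35,0,0,0.3,0,-4.35,0,0,0.3,0,-4.35,0,0,0.3,0,-4.35,0,0,0.3,0,-4.35,0,0,0.3,0,-4.35,0,0,0.3,0,-4.35,0,0,0.3,0,-4.35,0,0,0.3,0,-4.35,0,0,0.3,0,-4.35,0,0,0.3,0,-4.35,0,0,0.3,0.57,-4.35,0,0,0.3]}}

```text
time_s: 20.2
eef_pos: [441.1, -182.4, 331.1]
tool_rot: [0.001, 0.055, 0.998, -0.001]
ft_force: [0.7, -0.3, 0.3]
gripper_width: 0.651
finger_force: 0.0
```

Emit:
{"name": "jog_arm", "arguments": {"targets": [0,-4.35,0,0,0.3,0,0,0,0.143,0.3,0,0,0,0.143,0.3,0,0,0,0.143,0.3,0,0,0,0.143,0.3,0,0,0,0.143,0.3,0,0,0,0.143,0.3,0,0,0,0.143,0.3,0,0,0,0.143,0.3,0,0,0,0.143,0.3,0,0,0,0.143,0.3,0,0,0,0.143,0.3]}}

```text
time_s: 21.4
eef_pos: [436.3, -223.6, 330.9]
tool_rot: [0.0, 0.748, 0.664, 0.0]
ft_force: [0.3, 0.2, -0.1]
gripper_width: 0.651
finger_force: 0.0
```

```bash
cat >> h.py <<'E'
E0=dict(a=(568.4,-234.2,.963),b=(596.5,-369,.062),c=(435.6,-224.1,1.461),d=(434.8,-359.5,.5))
def wshot(fn,names):
    P=cam('wrist'); im=np.ascontiguousarray(env.read_camera('wrist')[:,:,::-1])
    for n in names:
        x,y,a=E0[n]; c,s=np.cos(a),np.sin(a)
        for L,W,z in [(40,20,18),(40,-20,18),(-40,20,18),(-40,-20,18),(26,0,74),(-40,17,64),(-40,-17,64)]:
            u=w2p(P,(x+c*L-s*W,y+s*L+c*W,z)); cv2.circle(im,tuple(int(round(v)) for v in u),3,(0,0,255) if z!=74 else (255,0,255),1)
    cv2.imwrite(fn,im)
E
python3 -c "
from h import *
plan((*E0['c'][:2],300,E0['c'][2]),(*E0['c'][:2],196,None))
wshot('pics/w5.png','abcd')"
```

```text
t 21.4 tcp [ 436.3 -223.6  330.9] phi 1.453 q [-0.7   0.46  1.84 -0.    0.84 -0.58] w 0.651 ff 0.0
roll -0.008  x -0.06 y -0.06 z 3.09
roll -0.000  x 0.00 y 0.00 z 10.40
```

View pics/w5.png

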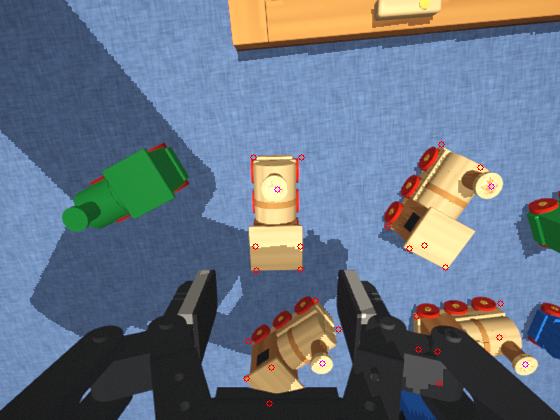

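Emit:
{"name": "jog_arm", "arguments": {"targets": [-0.06,-0.06,3,-0.008,0.3,0,0,4,0,0.3,0,0,3.5,0,0.3,0,0,2,0,0.3,0,0,1,0,0.3,0,0,0,0,-1,0,0,0,0,-1,0,0,0,0,-1,0,0,0,0,-1,0,0,0,0,-1], "squeeze": 35}}

```text
time_s: 22.45
eef_pos: [435.8, -224.2, 196.7]
tool_rot: [0.001, 0.743, 0.669, 0.0]
ft_force: [0.2, -0.0, -1.4]
gripper_width: 0.387
finger_force: 35.9
```

```bash
python3 -c "
from h import *
o,p,f=pose()
plan((p[0],p[1],310,None),(*tw(-51,-36),310,-.032),(*tw(-51,-36),205,None))"
```

```text
t 22.45 tcp [ 435.8 -224.2  196.7] phi 1.467 q [-0.7   0.72  1.92  0.    0.51 -0.6 ] w 0.387 ff 35.918042063713074
roll -0.000  x 0.00 y 0.00 z -11.33
roll 1.499  x 5.84 y -18.47 z -0.00
roll -0.000  x 0.00 y 0.00 z 10.50
```

Emit:
{"name": "jog_arm", "arguments": {"targets": [0,0,-2,0,-1,0,0,-3,0.14,-1,0,0,-3.3,0.14,-1,0,0,-3,0.14,-1,0,0,0,0.14,-1,0,0,0,0.14,-1,0,0,0,0.14,-1,0,0,0,0.14,-1,0,0,0,0.14,-1,0,0,0,0.14,-1,0,0,0,0.14,-1,0,0,0,0.1,-1]}}

```text
time_s: 23.65
eef_pos: [435.5, -223.9, 309.3]
tool_rot: [0.0, 1.0, -0.019, 0.0]
ft_force: [-0.1, 0.0, -1.2]
gripper_width: 0.392
finger_force: 36.0
```

Emit:
{"name": "jog_arm", "arguments": {"targets": [1,-3.5,0,0,-1,1.3,-4,0,0,-1,1.3,-4,0,0,-1,1.3,-4,0,0,-1,0.94,-2.97,0,0,-1,0,0,0,0,-1,0,0,2,0,-1,0,0,3,0,-1,0,0,0,0,-1]}}

```text
time_s: 24.55
eef_pos: [498.7, -41.6, 256.6]
tool_rot: [-0.001, 1.0, -0.017, -0.003]
ft_force: [-0.4, 0.4, -1.7]
gripper_width: 0.394
finger_force: 35.8
```

```bash
python3 -c "
from h import *
plan((*tw(-51,-36),205,-.032))
print(env.get_obs()['ft_force'])
im=env.read_camera('wrist')[:,:,::-1]; cv2.imwrite('pics/w6.png',im)"
```

```text
t 24.55 tcp [498.7 -41.6 256.6] phi -0.034 q [-0.31  0.61  1.87 -0.    0.68  1.3 ] w 0.394 ff 35.82051560282707
roll -0.002  x 0.14 y -0.02 z 5.16
[-0.35568318  0.4189228  -1.67055725]
```

View pics/w6.png

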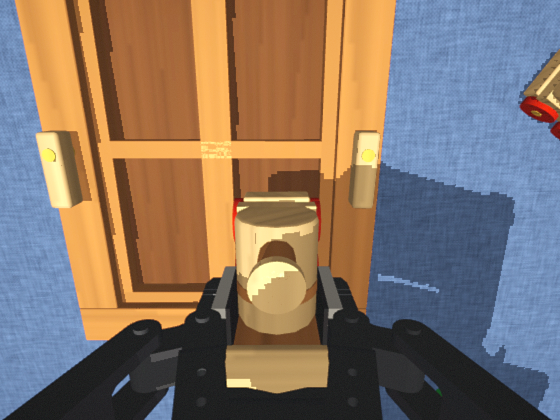

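Emit:
{"name": "jog_arm", "arguments": {"targets": [0.1,0,2,0,-1,0,0,2,0,-1,0,0,0.7,0,-1,0,0,0.3,0,-1,0,0,0,0,-1]}}

```text
time_s: 25.1
eef_pos: [501.4, -41.8, 209.5]
tool_rot: [0.0, 1.0, -0.017, 0.0]
ft_force: [0.0, 0.1, -1.3]
gripper_width: 0.393
finger_force: 36.0
```

Emit:
{"name": "jog_arm", "arguments": {"targets": [0,0,0.3,0,-1,0,0,0.1,0,-1,0,0,0,0,-1]}}

```text
time_s: 25.4
eef_pos: [501.2, -41.5, 205.2]
tool_rot: [0.0, 1.0, -0.017, 0.0]
ft_force: [0.4, -0.4, -1.4]
gripper_width: 0.392
finger_force: 35.9
```

Emit:
{"name": "jog_arm", "arguments": {"targets": [0,0,0.1,0,-1,0,0,0,0,0,0,0,0,0,0,0,0,-1,0,0,0,0,-3,0,0,0,0,-4,0,0,0,0,-4,0,0,0,0,0,0,0]}}

```text
time_s: 26.2
eef_pos: [502.7, -41.7, 329.4]
tool_rot: [0.002, 1.0, -0.016, 0.006]
ft_force: [0.9, -0.1, 0.3]
gripper_width: 0.5
finger_force: 0.0
```

```bash
python3 -c "
from h import *
plan((*E0['a'][:2],325,None),(*E0['a'][:2],325,E0['a'][2]))
P=cam('wrist'); c=tw(-51,-36)
print('chimney expected',w2p(P,(*tw(-25,-36),82)))
im=env.read_camera('wrist')[:,:,::-1]; cv2.imwrite('pics/w7.png',im)
print([(np.round(d['pixel'],1),round(d['p'],2)) for d in env.search_frame('chimney0','wrist')])"
```

```text
t 26.2 tcp [502.7 -41.7 329.4] phi -0.033 q [-0.3   0.48  1.81  0.    0.84  1.3 ] w 0.5 ff 0.0
roll -0.000  x 7.20 y 19.02 z 0.44
roll -0.996  x 0.00 y 0.00 z -0.00
chimney expected [275.12160441 197.80403708]
[(array([515.7, 114.7]), 0.67), (array([272.9, 222. ]), 0.56)]
```

Emit:
{"name": "jog_arm", "arguments": {"targets": [1.44,3.8,0,0,0.3,1.44,3.8,0,0,0.3,1.44,3.8,0,0,0.3,1.44,3.8,0,0,0.3,1.44,3.82,0,0,0.3,0,0,0,-0.142,0.3,0,0,0,-0.142,0.3,0,0,0,-0.142,0.3,0,0,0,-0.142,0.3,0,0,0,-0.142,0.3,0,0,0,-0.142,0.3,0,0,0,-0.142,0.3]}}

```text
time_s: 27.5
eef_pos: [566.2, -233.6, 321.9]
tool_rot: [-0.002, 0.885, 0.465, -0.001]
ft_force: [0.1, 0.6, 0.6]
gripper_width: 0.65
finger_force: 0.0
```

```bash
python3 -c "
from h import *
plan((*E0['a'][:2],300,E0['a'][2]),(*E0['a'][:2],196,None))
wshot('pics/w8.png','abd')"
```

```text
t 27.5 tcp [ 566.2 -233.6  321.9] phi 0.967 q [-0.57  0.61  1.54 -0.    0.99  0.03] w 0.65 ff 0.0
roll 0.004  x 0.08 y 0.22 z 2.19
roll -0.000  x 0.00 y 0.00 z 10.40
```

View pics/w8.png

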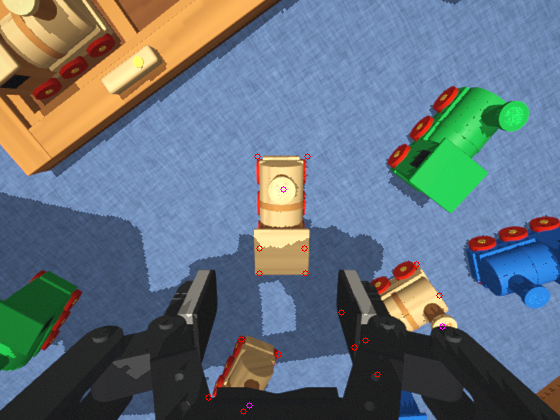

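Emit:
{"name": "jog_arm", "arguments": {"targets": [0.08,0.2,2,0.004,0.3,0,0,4,0,0.3,0,0,3.5,0,0.3,0,0,2,0,0.3,0,0,1,0,0.3,0,0,0,0,-1,0,0,0,0,-1,0,0,0,0,-1,0,0,0,0,-1,0,0,0,0,-1]}}

```text
time_s: 28.55
eef_pos: [569.1, -234.5, 199.8]
tool_rot: [0.001, 0.888, 0.46, 0.0]
ft_force: [-0.4, -0.8, -0.7]
gripper_width: 0.392
finger_force: 39.1
```

```bash
python3 -c "
from h import *
o,p,f=pose()
plan((p[0],p[1],310,None),(*tw(51,-36),310,-.032),(*tw(51,-36),205,None))"
```

```text
t 28.55 tcp [ 569.1 -234.5  199.8] phi 0.957 q [-0.57  0.79  1.59 -0.    0.75  0.04] w 0.392 ff 39.111399315297604
roll -0.000  x 0.00 y 0.00 z -11.02
roll 0.989  x 2.68 y -19.08 z -0.00
roll -0.000  x 0.00 y -0.00 z 10.50
```

Emit:
{"name": "jog_arm", "arguments": {"targets": [0,0,-2,0,-1,0,0,-3,0.125,-1,0,0,-3,0.125,-1,0,0,-3,0.125,-1,0,0,0,0.125,-1,0,0,0,0.125,-1,0,0,0,0.125,-1,0,0,0,0.125,-1,0,0,0,0.114,-1]}}

```text
time_s: 29.45
eef_pos: [568.7, -234.3, 309.4]
tool_rot: [0.0, 1.0, -0.019, 0.0]
ft_force: [-1.2, 0.3, -0.8]
gripper_width: 0.391
finger_force: 39.3
```

Emit:
{"name": "jog_arm", "arguments": {"targets": [0.4,-3.2,0,0,-1,0.56,-4,0,0,-1,0.56,-4,0,0,-1,0.56,-4,0,0,-1,0.6,-3.88,0,0,-1,0,0,0,0,-1,0,0,2,0,-1,0,0,3,0,-1,0,0,0,0,-1]}}

```text
time_s: 30.35
eef_pos: [600.1, -44.6, 256.0]
tool_rot: [-0.001, 1.0, -0.016, -0.004]
ft_force: [-0.7, -1.7, -1.7]
gripper_width: 0.396
finger_force: 39.1
```

```bash
python3 -c "
from h import *
plan((*tw(51,-36),208,-.032))"
```

```text
t 30.35 tcp [600.1 -44.6 256. ] phi -0.032 q [-0.26  0.7   1.61 -0.    0.85  1.34] w 0.396 ff 39.11999858915806
roll -0.000  x 0.19 y 0.01 z 4.80
```

Emit:
{"name": "jog_arm", "arguments": {"targets": [0.05,0,2,0,-1,0,0,2,0,-1,0,0,0.6,0,-1,0,0,0.1,0,-1,0,0,0,0,-1,0,0,0,0,-1]}}

```text
time_s: 30.95
eef_pos: [602.8, -44.8, 213.2]
tool_rot: [0.0, 1.0, -0.016, 0.001]
ft_force: [-0.6, 0.6, -0.4]
gripper_width: 0.394
finger_force: 39.2
```

Emit:
{"name": "jog_arm", "arguments": {"targets": [0,0,0.3,0,-1,0,0,0.2,0,-1,0,0,0,0,-1,0,0,0,0,-1]}}

```text
time_s: 31.35
eef_pos: [602.3, -44.6, 206.9]
tool_rot: [-0.0, 1.0, -0.016, -0.0]
ft_force: [-0.5, 1.2, -2.4]
gripper_width: 0.386
finger_force: 39.2
```

Emit:
{"name": "jog_arm", "arguments": {"targets": [0,0,0,0,0,0,0,0,0,0,0,0,-1,0,0,0,0,-3,0,0,0,0,-4,0,0,0,0,-4,0,0,0,0,0,0,0]}}

```text
time_s: 32.05
eef_pos: [604.4, -45.0, 333.8]
tool_rot: [0.002, 1.0, -0.016, 0.007]
ft_force: [0.6, 0.0, 0.2]
gripper_width: 0.5
finger_force: 0.0
```

```bash
python3 -c "
from h import *
plan((*E0['b'][:2],325,None),(*E0['b'][:2],325,E0['b'][2]))"
```

```text
t 32.05 tcp [604.4 -45.  333.8] phi -0.032 q [-0.26  0.59  1.55  0.    0.99  1.34] w 0.5 ff 0.0
roll -0.000  x 0.25 y 32.41 z 0.88
roll -0.094  x 0.00 y 0.00 z -0.00
```

Emit:
{"name": "jog_arm", "arguments": {"targets": [0.25,4,0,0,0.3,0,4,0,0,0.3,0,4,0,0,0.3,0,4,0,0,0.3,0,4,0,0,0.3,0,4,0,0,0.3,0,4,0,0,0.3,0,4.4,0.8,0,0.3,0,0,0,-0.094,0.3,0,0,0,0,0.3]}}

```text
time_s: 33.05
eef_pos: [593.6, -370.0, 318.2]
tool_rot: [-0.001, 1.0, 0.03, -0.0]
ft_force: [-0.1, 0.8, -0.1]
gripper_width: 0.65
finger_force: 0.0
```

```bash
python3 -c "
from h import *
plan((*E0['b'][:2],300,E0['b'][2]),(*E0['b'][:2],198,None))
wshot('pics/w9.png','bd')
P=cam('wrist'); 
for n in 'bd':
  x,y,a=E0[n]; print(n,w2p(P,(x+26*np.cos(a),y+26*np.sin(a),74)).round(),w2p(P,(x,y,40)).round())
for t in('chimney0','engine0'):print([(np.round(d['pixel']),round(d['p'],2)) for d in env.search_frame(t,'wrist')])"
```

```text
t 33.05 tcp [ 593.6 -370.   318.2] phi 0.059 q [-0.72  0.72  1.3   0.    1.12  0.79] w 0.65 ff 0.0
roll -0.003  x 0.30 y -0.08 z 1.82
roll -0.000  x 0.00 y 0.00 z 10.20
b [278. 187.] [278. 210.]
d [240. 388.] [257. 379.]
[(array([259., 359.]), 0.97), (array([317.,  44.]), 0.8), (array([279., 215.]), 0.7), (array([398., 284.]), 0.67), (array([133.,  60.]), 0.66)]
[(array([402., 278.]), 0.89), (array([319.,  48.]), 0.84), (array([274., 214.]), 0.83), (array([258., 358.]), 0.78), (array([129.,  65.]), 0.62)]
```

View pics/w9.png

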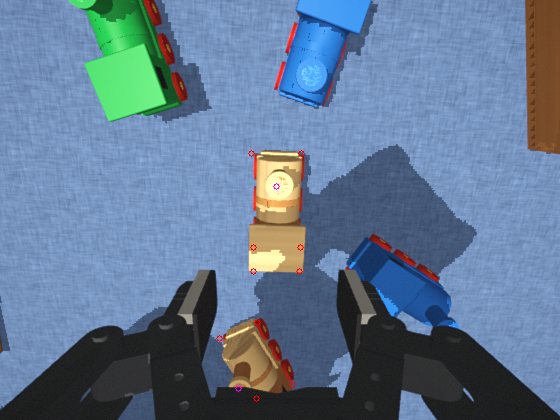

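Emit:
{"name": "jog_arm", "arguments": {"targets": [0.2,-0.05,2,0,0.3,0,0,4,0,0.3,0,0,3.5,0,0.3,0,0,1.5,0,0.3,0,0,1,0,0.3,0,0,0,0,-1,0,0,0,0,-1,0,0,0,0,-1,0,0,0,0,-1,0,0,0,0,-1]}}

```text
time_s: 34.2
eef_pos: [596.5, -368.0, 199.8]
tool_rot: [0.0, 1.0, 0.031, 0.0]
ft_force: [-0.2, 0.5, 0.3]
gripper_width: 0.391
finger_force: 39.0
```

```bash
python3 -c "
from h import *
o,p,f=pose()
plan((p[0],p[1],320,None),(*tw(51,36),320,-.032))"
```

```text
t 34.2 tcp [ 596.5 -368.   199.8] phi 0.062 q [-0.71  0.87  1.35  0.    0.92  0.8 ] w 0.391 ff 38.99253772571683
roll -0.000  x 0.00 y 0.00 z -12.02
roll 0.094  x -0.48 y -39.53 z -0.00
```

Emit:
{"name": "jog_arm", "arguments": {"targets": [0,0,-2,0,-1,0,0,-4,0,-1,0,0,-4,0,-1,0,0,-2,0.094,-1,0,-4,0,0,-1,0,-4,0,0,-1,0,-4,0,0,-1,0,-4,0,0,-1,0,-4,0,0,-1,0,-4,0,0,-1,0,-4,0,0,-1,0,-4,0,0,-1]}}

```text
time_s: 35.4
eef_pos: [606.5, -46.5, 319.4]
tool_rot: [0.0, 1.0, -0.016, 0.0]
ft_force: [-0.3, -0.3, -1.8]
gripper_width: 0.391
finger_force: 38.7
```

Emit:
{"name": "jog_arm", "arguments": {"targets": [0,-4,0,0,-1,-0.48,-3.53,0,0,-1,0,0,0,0,-1,0,0,3,0,-1,0,0,3,0,-1,0,0,0,0,-1,0,0,0,0,-1]}}

```text
time_s: 36.1
eef_pos: [604.4, 26.8, 259.0]
tool_rot: [0.0, 1.0, -0.016, -0.0]
ft_force: [0.2, -0.1, -2.2]
gripper_width: 0.391
finger_force: 38.6
```

```bash
python3 -c "
from h import *
plan((*tw(51,36),208,-.032))"
```

```text
t 36.1 tcp [604.4  26.8 259. ] phi -0.033 q [-0.14  0.69  1.6  -0.    0.85  1.46] w 0.391 ff 38.628653639461845
roll -0.001  x -0.01 y -0.04 z 5.10
```

Emit:
{"name": "jog_arm", "arguments": {"targets": [0,0,2,0,-1,0,0,2,0,-1,0,0,0.6,0,-1,0,0,0.3,0,-1,0,0,0.2,0,-1,0,0,0,0,-1,0,0,0,0,-1]}}

```text
time_s: 36.8
eef_pos: [604.6, 27.3, 208.8]
tool_rot: [0.0, 1.0, -0.016, 0.001]
ft_force: [0.3, -0.3, -1.4]
gripper_width: 0.392
finger_force: 38.7
```

Emit:
{"name": "jog_arm", "arguments": {"targets": [0,0,0.1,0,-1,0,0,0,0,-1,0,0,0,0,0,0,0,0,0,0,0,0,-1,0,0,0,0,-3,0,0,0,0,-4,0,0,0,0,-4,0,0,0,0,0,0,0]}}

```text
time_s: 37.7
eef_pos: [606.3, 27.3, 333.5]
tool_rot: [0.001, 1.0, -0.016, 0.007]
ft_force: [0.9, -0.8, 0.1]
gripper_width: 0.495
finger_force: 0.0
```

```bash
python3 -c "
from h import *
plan((*E0['d'][:2],325,None),(*E0['d'][:2],325,E0['d'][2]))"
```

```text
t 37.7 tcp [606.3  27.3 333.5] phi -0.032 q [-0.14  0.59  1.55  0.    0.99  1.46] w 0.495 ff 0.0
roll -0.000  x -15.91 y 39.20 z 0.85
roll -0.532  x 0.00 y 0.00 z -0.00
```

Emit:
{"name": "jog_arm", "arguments": {"targets": [-1.45,3.56,0,0,0.3,-1.45,3.56,0,0,0.3,-1.45,3.56,0,0,0.3,-1.45,3.56,0,0,0.3,-1.45,3.56,0,0,0.3,-1.45,3.56,0,0,0.3,-1.45,3.56,0,0,0.3,-1.45,3.56,0,0,0.3,-1.45,3.56,0,0,0.3,-1.45,3.56,0,0,0.3,-1.41,3.56,0,0,0.3]}}

```text
time_s: 38.8
eef_pos: [431.6, -360.1, 326.7]
tool_rot: [-0.0, 1.0, -0.016, -0.0]
ft_force: [-0.7, -0.5, -0.5]
gripper_width: 0.648
finger_force: 0.0
```

Emit:
{"name": "jog_arm", "arguments": {"targets": [0,0,0.8,-0.133,0.3,0,0,0,-0.133,0.3,0,0,0,-0.133,0.3,0,0,0,-0.133,0.3,0,0,0,0,0.3]}}

```text
time_s: 39.3
eef_pos: [432.4, -358.8, 318.7]
tool_rot: [-0.0, 0.969, 0.247, -0.0]
ft_force: [-0.2, 0.6, 0.1]
gripper_width: 0.647
finger_force: 0.0
```

```bash
python3 -c "
from h import *
plan((*E0['d'][:2],300,E0['d'][2]),(*E0['d'][:2],198,None))
wshot('pics/w10.png','d')
P=cam('wrist'); 
x,y,a=E0['d']; print(w2p(P,(x+26*np.cos(a),y+26*np.sin(a),74)).round(),w2p(P,(x,y,40)).round())
im=cv2.imread('pics/w10.png'); g=cv2.cvtColor(im,cv2.COLOR_BGR2HSV)
m=((g[...,0]>8)&(g[...,0]<30)&(g[...,2]>90)&(g[...,1]>50)).astype(np.uint8); m[280:]=0
for c in cv2.findContours(m,0,1)[0]:
  if cv2.contourArea(c)>600: print(cv2.boundingRect(c),cv2.minAreaRect(c))
for t in('chimney0','engine0'):print([(np.round(d['pixel']),round(d['p'],2)) for d in env.search_frame(t,'wrist')])"
```

```text
t 39.3 tcp [ 432.4 -358.8  318.7] phi 0.499 q [-0.89  0.56  1.67 -0.    0.91  0.18] w 0.647 ff 0.0
roll -0.001  x 0.17 y 0.17 z 1.87
roll -0.000  x 0.00 y 0.00 z 10.20
[280. 189.] [280. 212.]
(255, 155, 57, 121) ((283.0, 215.0), (120.0, 56.0), 90.0)
[(array([482., 166.]), 0.74), (array([281., 218.]), 0.66), (array([ 36., 232.]), 0.58)]
[(array([484., 160.]), 0.91), (array([282., 219.]), 0.84), (array([ 36., 232.]), 0.63)]
```

Emit:
{"name": "jog_arm", "arguments": {"targets": [0.15,0.2,2,0,0.3,0,0,4,0,0.3,0,0,3.5,0,0.3,0,0,1.5,0,0.3,0,0,1,0,0.3,0,0,0,0,-1,0,0,0,0,-1,0,0,0,0,-1,0,0,0,0,-1,0,0,0,0,-1]}}

```text
time_s: 40.45
eef_pos: [435.1, -360.1, 199.7]
tool_rot: [0.001, 0.969, 0.247, 0.0]
ft_force: [-0.2, 0.6, -1.1]
gripper_width: 0.395
finger_force: 36.3
```

```bash
python3 -c "
from h import *
o,p,f=pose()
plan((p[0],p[1],320,None),(*tw(-51,36),320,-.032))"
```

```text
t 40.45 tcp [ 435.1 -360.1  199.7] phi 0.5 q [-0.89  0.76  1.73 -0.    0.66  0.18] w 0.395 ff 36.27954050316475
roll -0.000  x 0.00 y 0.00 z -12.03
roll 0.532  x 5.48 y -39.25 z -0.00
```

Emit:
{"name": "jog_arm", "arguments": {"targets": [0,0,-2,0,-1,0,0,-4,0.133,-1,0,0,-4,0.133,-1,0,0,-2,0.133,-1,0,0,0,0.133,-1,0.5,-3.6,0,0,-1,0.55,-4,0,0,-1,0.55,-4,0,0,-1,0.55,-4,0,0,-1,0.55,-4,0,0,-1,0.55,-4,0,0,-1,0.55,-4,0,0,-1]}}

```text
time_s: 41.65
eef_pos: [481.8, -83.7, 319.4]
tool_rot: [0.0, 1.0, -0.016, 0.0]
ft_force: [0.4, -0.4, -1.5]
gripper_width: 0.393
finger_force: 36.3
```

Emit:
{"name": "jog_arm", "arguments": {"targets": [0.55,-4,0,0,-1,0.55,-4,0,0,-1,0.58,-3.65,0,0,-1,0,0,0,0,-1,0,0,3,0,-1,0,0,3,0,-1,0,0,0,0,-1,0,0,0,0,-1]}}

```text
time_s: 42.45
eef_pos: [502.3, 30.0, 259.0]
tool_rot: [-0.0, 1.0, -0.016, -0.001]
ft_force: [-1.1, 0.2, -0.5]
gripper_width: 0.394
finger_force: 36.2
```

```bash
python3 -c "
from h import *
plan((*tw(-51,36),208,-.032))"
```

```text
t 42.45 tcp [502.3  30.  259. ] phi -0.033 q [-0.16  0.6   1.86 -0.    0.68  1.44] w 0.394 ff 36.21219148859382
roll -0.001  x 0.01 y -0.05 z 5.10
```

Emit:
{"name": "jog_arm", "arguments": {"targets": [0,0,2,0,-1,0,0,2,0,-1,0,0,0.6,0,-1,0,0,0.3,0,-1,0,0,0.2,0,-1,0,0,0,0,-1,0,0,0,0,-1]}}

```text
time_s: 43.15
eef_pos: [502.6, 30.6, 208.6]
tool_rot: [0.0, 1.0, -0.016, 0.001]
ft_force: [-0.7, 0.1, -0.6]
gripper_width: 0.391
finger_force: 36.3
```

Emit:
{"name": "jog_arm", "arguments": {"targets": [0,0,0.1,0,-1,0,0,0,0,-1,0,0,0,0,0,0,0,0,0,0,0,0,-1,0,0,0,0,-3,0,0,0,0,-4,0,0,0,0,-4,0,0,0,0,0,0,0]}}

```text
time_s: 44.05
eef_pos: [503.9, 30.5, 332.4]
tool_rot: [0.001, 1.0, -0.016, 0.006]
ft_force: [0.5, 0.0, 0.6]
gripper_width: 0.499
finger_force: 0.0
```

Emit:
{"name": "jog_arm", "arguments": {"targets": [0,-4,0,0,0,0,-4,0,0,0,0,-4,0,0,0,0,-4,0,0,0,0,-4,0,0,0,0,-4,0,0,0,0,-4,0,0,0,0,-4,0,0,0,0,-4,0,0,0,0,0,0,0,0]}}

```text
time_s: 45.05
eef_pos: [513.2, 394.7, 326.9]
tool_rot: [-0.001, 1.0, -0.014, 0.001]
ft_force: [-0.2, -0.6, 0.2]
gripper_width: 0.498
finger_force: 0.0
```

```bash
python3 -c "
from h import *
plan()
P=cam('top'); t=env.read_camera('top')[140:340,60:320,::-1]; s=env.read_camera('scene')[150:350,150:450,::-1]
for n,X in dict(b0=(51,36),b1=(51,-36),b2=(-51,36),b3=(-51,-36)).items(): print(n,((w2p(P,(*tw(X[0]+26,X[1]),82))-[60,140])*1.5).round())
o=np.zeros((600,800,3),np.uint8); a=cv2.resize(t,None,fx=1.5,fy=1.5,interpolation=2); b=cv2.resize(s,(400,267),interpolation=2)
c=cv2.resize(t[30:150,135:240],None,fx=2.5,fy=2.5,interpolation=2)
o[:300,:390]=a; o[300:567,:400]=b
c=cv2.resize(t[30:150,135:240],(395,451),interpolation=2); o[:451,402:797]=c
cv2.imwrite('pics/final.png',o)"
```

```text
t 45.05 tcp [513.2 394.7 326.9] phi -0.027 q [0.48 0.65 1.44 0.   1.05 2.08] w 0.498 ff 0.0
b0 [259.  80.]
b1 [303.  82.]
b2 [256. 141.]
b3 [300. 143.]
```

View pics/final.png

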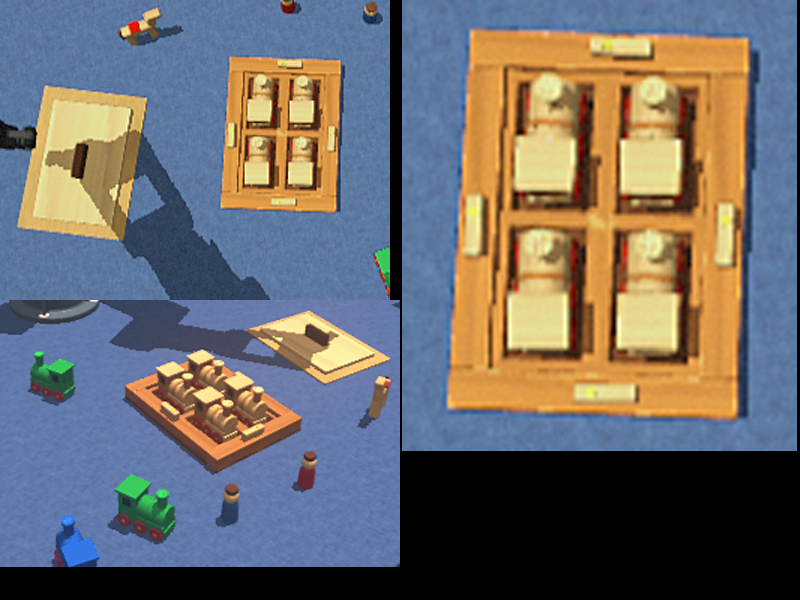

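The picture shows all four engines seated in their recesses with the chimneys pointing to the far side. The buttons are aside, the cover is in the middle of the sheet, and the dolls and horse are still in place.

```bash
python3 -c "
from cell import env
print(env.finish_job())"
```

```text
the job is handed in; nothing more can be done
None
```

The job is handed in after about 45 s of the allowed 208 s: all four buttons are turned aside, the cover lies handle up in the middle of the sheet, and four engines stand in the recesses with chimneys to the far side; I don't have the judge's result.

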